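Lift the thumb latch and open the oil-bottle pen

ROBOT

A 6-joint arm with a two-finger parallel gripper is mounted at the origin on the work surface. World frame = base frame: x ahead of the robot, y to its left, z up, the work surface at z = 0. Lengths are in mm, angles in rad, forces in N, time in s.
With the tool pointing down it reaches from about 300 to 775 mm from the base axis. Payload 14.6 kg.
Tool frame: the origin (TCP) lies midway between the tips of the shut fingers; the grasp point (between the pads) lies behind it (manip.grip_depth is the z of the grasp point in the tool frame, in mm); z points along the fingers, y is the line along which they close (so a half turn about z gives the same grasp; the last joint's range is limited). The gripper opens to 94 mm and grips with 3 to 60 N. Pads are 16 mm wide; open, the fingers measure 119 mm over their backs; the gripper's body (75 mm by 177 mm) begins 78 mm behind the grasp point.
Start: joints at [1.222, 0.3, 1.521, -0, 1.321, -0.067], TCP at [152.944, 528.297, 205.446] pointing down, gripper open.
Joint ranges: [-3.03, 3.03], [-0.79, 2.21], [0.23, 2.52], [-1.04, 4.18], [0, 3.07], [-2.55, 2.55]. Speed limits (rad/s): [2.22, 2.22, 2.57, 3.14, 3.14, 3.14].

INTERFACE

Orientations are given as [roll, pitch, yaw] about the fixed x, y, z axes, in that order (R = Rz(yaw) Ry(pitch) Rx(roll)).
In Python, from cell import manip gives the robot as it stands.
- The arm moves only by the shell command python3 nudge.py 'ROWS' [OPENING] [FORCE]. ROWS is a JSON object whose key "plan" holds a list of rows, 1 to 5 of them, each of 6 numbers: dx, dy, dz in normalised numbers (1 is 200 mm), then a rotation vector rx, ry, rz in a scale on which 1.0 is pi rad; each row is the pose to reach, as a shift and turn from the pose commanded when the command began, along the tool's axes at that moment; what a row does not reach only later rows make up. A row lasts 1/10 s, in which the tool goes at most 50 mm and 0.15 rad, less where a joint would pass 70% of its speed; a pose out of reach is approached as far as the arm can. OPENING is the finger opening in mm, set as the command begins (- or left out keeps the last). The fingers move at their own pace and stop on an object; FORCE is the grip in N (left out, the last holds). Time passes only in rows, so rows that do not move let the fingers close. It prints the time, the measured TCP pose, the force, the opening and the grip force at its end. Input that does not fit is refused with a message, and nothing moves.
- manip.read_state(): the state, without advancing time (a new reading comes with each control period).
- manip.camera(name): name is "scene" or "top" or "wrist"; returns (picture, depth): 400x640x3 uint8, red, green, blue; 400x640 float32, mm along the optical axis (not along the pixel's ray), 0 where there is no reading.
- manip.camera_info(name): a dict with "K" (3x3 intrinsics, pixels), "dist" ([k1, k2, p1, p2, k3] as OpenCV has them; the pictures are not rectified), "rvec" (rotation vector, rad) and "tvec" (3), from world to camera coordinates, as OpenCV has them; the wrist camera has in their place "mount" (4x4, takes a point from camera to tool coordinates, whose origin is the TCP and whose axes are the flange's). Camera axes: x right, y down, z forward; pixel columns grow to the right and rows downward; lengths in mm; the calibration is good to about 2 mm. A picture is of the moment at which its call begins: read the wrist's pose just before it. camera_info takes no time and is no camera call.
- manip.sign_off(): hands the job in; it is judged then, once.
The state is a dict: "clock": time; "joints": joint angles; "qd": joint speeds; "effort": joint torques, N m; "eef_pos": TCP position; "eef_rot": TCP orientation; "wrist_force": force on the tool from outside, world axes, zero at the start; "moment": the same for the moment, N m; "finger_gap": finger opening in mm; "finger_force": force on a finger pad.
Only numpy, scipy, OpenCV 4.12 (cv2) and the standard library are available. Lean on these libraries where they do the work, as an engineer would, in place of code of your own. Each camera call takes 0.05 s, during which the arm holds its last target. There are 200 camera calls.

TASK

Open the low steel gate of the bottle pen on the counter so that the cook can get at the oil: lift the latch bar out of its keeper by its pin, gently and by feel, without forcing it against the keeper, and swing the gate towards the robot until it stands wide open, about a right angle. Let the bar down again, let go and leave the gate open; disturb nothing else on the counter.

Things in the scene. Friction and masses are not known exactly. Their poses are not given: they have to be found in the camera images.
- latch_pin (a point): Lift pin of the latch bar: dark steel, round, 12 mm thick, 50 mm long with an 18 x 5 mm end button, level and square to the gate, pointing at the robot when shut. Point: on its axis, 27 mm out from the bar's front face, 135 mm above the counter when down: pinch here from above, fingers closing along the gate; it turns in the grip. Axes: x back into the gate, y along the bar to the pivot, z up.
- latch_pivot (a point): Pivot of the latch bar on the gate's front, 30 mm from the hinge line, 135 mm above the counter. The bar (dark flat steel, 8 mm thick, 12 mm high, 0.16 kg) runs level 270 mm from here past the gate's free edge. The pin is 175 mm from the pivot, the keeper's middle 255 mm, so at the keeper the bar rises 1.46 times as much as the pin.
- gate_hinge (a point): Point on the gate's vertical hinge line, 135 mm above the counter; axes as the gate's (x, y as the pen's when shut). The gate is an open steel frame 260 mm wide, 160 mm high, 12 mm thick, hinged on its left (+y) seen from the robot. When shut the pin point is at x -45, y -205 mm from here in these axes.
- gate (a joint): Gate angle in rad: 0 shut, grows as the free edge swings towards the robot (clockwise seen from above), stop at 1.75. The hinge is a little stiff (about 0.1 N m), so the gate stays where it is left.
- latch (a joint): Latch bar angle in rad: 0 when it lies level on its rest, grows as the pin and free end are lifted; it falls back by its own weight (about 1.2 N felt at the pin).
- post: Fixed catch post at the gate's free edge: steel, 32 x 30 mm, 200 mm high. Origin on the counter under it, on the gate line; axes as the pen's. It carries the keeper, a dark steel bracket of a tooth and a roof, clamped at a height that differs each time and is not reported: find it by feel. Post and keeper take no more than 12 N.
- catch (a point): Point on the post where the lowered bar lies behind the keeper's tooth (20 mm thick, 4 mm in front of the bar). The tooth's top is 6 to 42 mm above the lowered bar's underside; the keeper's roof is 19 mm above the tooth's top and overhangs bar and tooth. The bar meets the roof at 8 to 33 mm of pin lift; 2 mm less is mid-slot: draw it out so. It is clear of the keeper from a gate angle of 0.14.
- pen: Bottle pen: wire and sheet steel enclosure 330 mm wide, 170 mm deep, up to 180 mm high, fixed to the counter, bottles inside. Origin on the counter at the middle of the gate line; x away from the robot into the pen, y left along the shut gate, z up.
- oil_big: Bystander: amber oil bottle in the pen, 80 mm wide, 200 mm high. Origin at the underside centre, as for all bystanders.
- oil_green: Bystander: green bottle in the pen, 64 mm wide, 170 mm high.
- spice_jar: Bystander: glass jar in the pen, 60 mm wide, 80 mm high.
- paper_roll: Bystander: blue paper roll standing on the counter to the right, 110 mm wide, 190 mm high.
- bowl: Bystander: steel bowl on the counter to the right, 120 mm wide, 50 mm high.
- squeeze: Bystander: white squeeze bottle on the counter to the left, 54 mm wide, 150 mm high.

How it is judged:
By the outcome, as a careful person would: the job done as asked, in the order asked, and still so for the second after the job is handed in, with the robot touching nothing.
It also fails if it takes over 72 s, if anything falls off the work surface, if the arm or the gripper's body presses on something with over 40 N, if the wrist force passes 120 N, or if a joint passes its speed limit or range.

## Working session

There is one attempt and no reset: what is moved stays moved. The work goes in short steps, Python scripts to look and compute and a shell command to move; the robot and the scene stay as the last step left them, time stands still between calls to the robot, and variables do not carry over. Pictures are saved under pics/ and viewed, at most 10 in all, crops included, and the job is handed in when it is done.

```bash
ls; mkdir -p pics
python3 - <<'E'
from cell import manip
import cv2,numpy as np
for n in ("scene","top"):
    p,d=manip.camera(n); cv2.imwrite(f"pics/{n}0.png",p[:,:,::-1]); np.savez(f"{n}0.npz",p=p,d=d)
    print(manip.camera_info(n))
s=manip.read_state();print(s, manip.grip_depth)
E
```

```text
cell.py
nudge.py
pics
{'K': array([[449.27422301,   0.        , 327.53979556],
       [  0.        , 449.27422301, 197.22515661],
       [  0.        ,   0.        ,   1.        ]]), 'dist': array([0.02230219, 0.        , 0.        , 0.        , 0.        ]), 'rvec': array([ 2.02677168,  1.75492301, -0.47161331]), 'tvec': array([ -85.27287643, -440.74941131, 1964.23601738])}
{'K': array([[361.10525798,   0.        , 321.9849318 ],
       [  0.        , 361.10525798, 201.47081699],
       [  0.        ,   0.        ,   1.        ]]), 'dist': array([0.01045645, 0.        , 0.        , 0.        , 0.        ]), 'rvec': array([ 2.23708421, -2.1764625 ,  0.06316331]), 'tvec': array([ -37.84192262,  589.00372114, 1148.42068714])}
{'clock': 0.1, 'joints': array([ 1.22241793e+00,  3.00404419e-01,  1.52148433e+00,  2.09104974e-05,
        1.32072442e+00, -6.65825321e-02]), 'qd': array([ 0.00174002, -0.00170137, -0.00161949,  0.00122409,  0.00019426,
       -0.00044348]), 'effort': array([ 2.26050843e-04, -5.32631850e+01, -3.53291309e+01,  7.08915596e-02,
        2.34729314e-02, -6.94954247e-05]), 'eef_pos': array([152.85505199, 528.09562668, 204.96384112]), 'eef_rot': array([-3.14057575e+00, -8.81080998e-05,  2.85979156e+00]), 'wrist_force': array([-0.71828057,  0.67722794, -0.39043227]), 'moment': array([-0.00099812,  0.00231934,  0.01462479]), 'finger_force': 0.0, 'finger_gap': 94.04111506893157} -18.8
```

View pics/scene0.png

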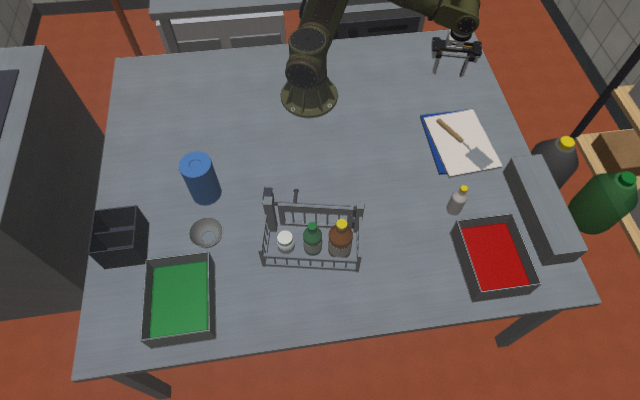

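View pics/top0.png

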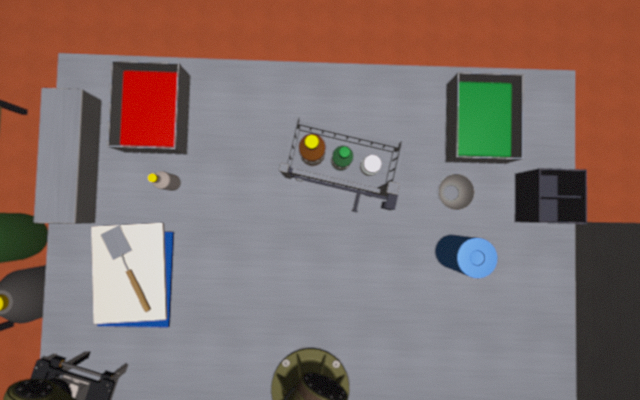

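The top view shows the pen at (285–400, 120–210), with the pin at about (355,190–210) and the post at (389,201). The scene view shows the pin at (295,195). I'll zoom in on the gate.

```bash
cat > h.py <<'E'
import numpy as np,cv2
from cell import manip
def cam(n):
    i=manip.camera_info(n); return i['K'],i['dist'],cv2.Rodrigues(i['rvec'])[0],i['tvec']
def ray(n,uv,z):
    K,D,R,t=cam(n); q=cv2.undistortPoints(np.array(uv,float).reshape(-1,1,2),K,D).reshape(-1,2)
    d=np.c_[q,np.ones(len(q))]@R; c=-R.T@t
    return c+d*((z-c[2])/d[:,2])[:,None]
def proj(n,X):
    K,D,R,t=cam(n); return cv2.projectPoints(np.array(X,float).reshape(-1,1,3),R,t,K,D)[0].reshape(-1,2)
def cloud(n,d,us,vs):
    K,D,R,t=cam(n); q=cv2.undistortPoints(np.c_[us,vs].astype(float).reshape(-1,1,2),K,D).reshape(-1,2)
    z=d[vs,us]; return (np.c_[q,np.ones(len(q))]*z[:,None]-t)@R
E
python3 - <<'E'
import numpy as np,cv2
from h import *
a=np.load('top0.npz');b=np.load('scene0.npz')
c1=cv2.resize(a['p'][110:220,275:410],None,fx=5.5,fy=5.5,interpolation=cv2.INTER_CUBIC)
cv2.imwrite('pics/c1.png',c1[:,:,::-1])
c2=cv2.resize(b['p'][180:275,255:370],None,fx=6,fy=6,interpolation=cv2.INTER_CUBIC)
cv2.imwrite('pics/c2.png',c2[:,:,::-1])
print(ray('top',[(355,190),(355,210)],135), ray('top',[(389,201)],200))
print(ray('scene',[(295,195)],135))
# heights in window
d=a['d']; vs,us=np.mgrid[110:220,275:410]; P=cloud('top',d,us.ravel(),vs.ravel()); Z=P[:,2].reshape(vs.shape)
print(np.round(Z[60:105:2,66:130:3]).astype(int))
E
```

```text
[[ 620.33574674 -114.24329227  135.        ]
 [ 562.66648005 -115.58560014  135.        ]] [[ 588.10727361 -200.11614893  200.        ]]
[[ 577.1226683  -115.01238337  135.        ]]
[[  18    3    8    0    6    8    5   45   62   82   90   86   85    3
     7    2   20   56  125  132    0    0]
 [   6    5    7    7    4    2    6   24   52   65   77   63   49    2
     3    1   20   -1  130  133    2    0]
 [   2    1    3    4    2    8    1    2   34   50   49    1    8    4
     2    4   22    1  133  134   -2    3]
 [   4    4    2    6    2    6    8    3    1    3    8    8    4    3
     3    4   22    2  130    1    3    2]
 [   3    4    4    9    6    6    6    4    8    5    6    4    5    4
     1   10   24    1  130    3   -2   -1]
 [ 161    4    3    5    4    3    6    3    6    2    7    5    5    5
     7    6   46   91  130    2    3    4]
 [ 162  162  158  161    5    3    5    4    6    3    5    4    4   -2
     6   16  197  201  129    1    0   -2]
 [ 155  159  159  160  161  160  162    3    4    3    3    8    4    6
     6  159  202  200  203  201    1   -
[... 1028 characters left out ...]
  0    0]
 [   2    1   -1    6  139  143   -2    1    5    0    5   -1   -3    1
   140  188  186  192  192    0    5   -5]
 [   2    3    0    0  138  141   -1   -4    0   -2    0    1    0    2
   145  188  191  192  189    4   -1    2]
 [   0    0   -2    1  140  139   -1    4    3    0    4    3   -3   -1
   129  159  189  191  189   -1    0    0]
 [  -1    3    1 1173  141    3   -1    2    1    7    0    3    3    4
     2   -3    3   -2    1    4   -1    1]
 [  -1    2   -2   -1    2  142    3    0    3    1   -1    0    1   -1
     1   -1    0    2    2    0   -4   -3]
 [   2    4    4    1   -4    1   -3   -2    1    5    0    3   -3    0
     1    2    1    1    5    2    1    1]]
```

View pics/c1.png

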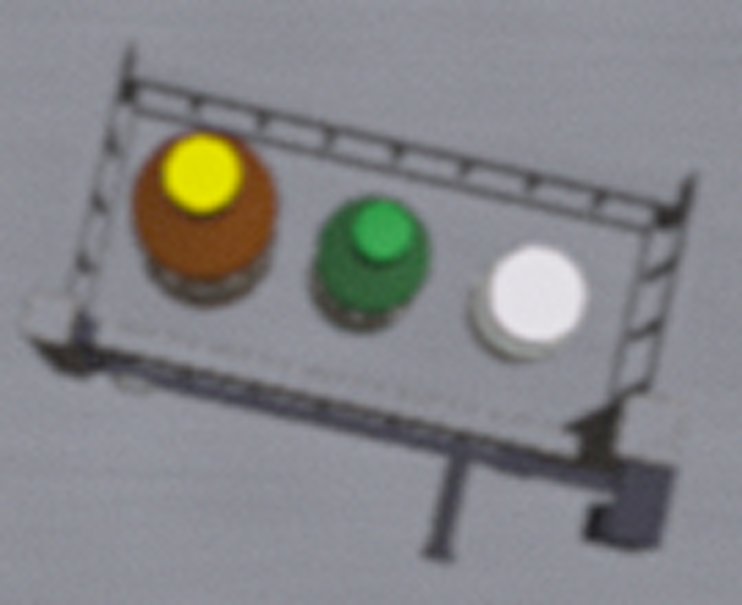

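View pics/c2.png

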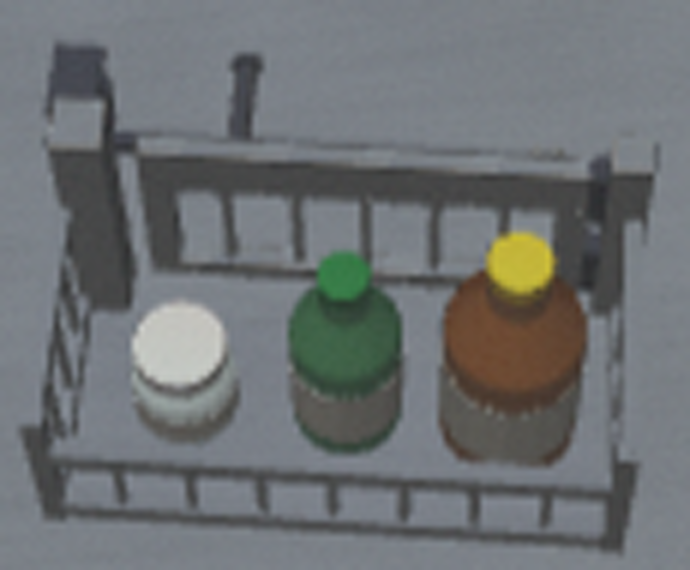

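The crops show the pin running from the bar at c1 (462,460) to its button at (438,553), the roof at (630,500) and the bar from (120,370) to (610,485). I'll fit the geometry from these.

Run:
```python
import numpy as np,cv2
from h import *
c=lambda L:[((x+.5)/5.5-.5+275,(y+.5)/5.5-.5+110) for x,y in L]
s=lambda L:[((x+.5)/6-.5+255,(y+.5)/6-.5+180) for x,y in L]
print('pin top',ray('top',c([(462,460),(438,553)]),137).round(1))
print('pin scene',ray('scene',s([(246,62),(240,135)]),139).round(1))
print('post corners top',ray('top',c([(620,393),(687,400),(680,465),(612,460)]),200).round(1))
print('hinge post top',ray('top',c([(28,293),(75,300),(80,340),(20,335)]),180).round(1))
print('roof',ray('top',c([(618,462),(672,465),(660,548),(590,540)]),189).round(1))
a=np.load('top0.npz');d=a['d'];vs,us=[q.ravel() for q in np.mgrid[150:215,280:402]]
P=cloud('top',d,us,vs)
g=P[(abs(P[:,2]-160)<4)&(us<382)&(us>298)]
vx,vy,x,y=cv2.fitLine(g[:,:2].astype(np.float32),cv2.DIST_HUBER,0,.01,.01).ravel(); print('gate line',len(g),vx,vy,x,y,np.arctan2(vx,-vy) ,g[:,:2].min(0),g[:,:2].max(0))
r=P[(abs(P[:,2]-189)<5)&(us>380)];print('roof med',np.median(r,0),r.min(0),r.max(0))
r=P[(abs(P[:,2]-200)<4)&(us>380)];print('post med',np.median(r,0),r.min(0),r.max(0))
p=P[(abs(P[:,2]-140)<7)&(vs>=197)&(us<365)&(us>345)];print('pin',np.median(p,0),p.min(0),p.max(0));print(p.round())
```

```text
pin top [[ 611.2 -124.6  137. ]
 [ 562.2 -113.2  137. ]]
pin scene [[ 559.4 -110.8  139. ]
 [ 607.4 -119.6  139. ]]
post corners top [[ 642.1 -194.5  200. ]
 [ 639.6 -227.6  200. ]
 [ 607.4 -224.8  200. ]
 [ 608.9 -191.2  200. ]]
hinge post top [[686.  100.3 180. ]
 [683.2  76.6 180. ]
 [663.1  73.5 180. ]
 [664.7 103.6 180. ]]
roof [[ 608.8 -196.3  189. ]
 [ 608.  -223.3  189. ]
 [ 566.6 -218.1  189. ]
 [ 569.6 -183.1  189. ]]
gate line 371 0.20841628 0.9780402 642.1253 -66.59498 2.9316373 [ 614.43239981 -182.54112002] [728.97590128  47.48195777]
roof med [ 588.9736458  -209.3176041   188.87737995] [ 567.06224452 -226.62911373  184.86627113] [ 640.86108448 -193.41645928  193.85226658]
post med [ 623.66569486 -210.15779641  200.47153871] [ 607.45255205 -227.15121607  196.14292927] [ 642.63323906 -194.01455449  203.7140571 ]
pin [ 579.60235826 -114.61930744  141.3834268 ] [ 556.87163506 -123.02643961  135.6853883 ] [ 599.92729492 -103.26761193  146.2554046 ]
[[ 600. -114.  140.]
 [ 600. -117.  143.]
 [ 600. -120.  141.]
 [ 600. -122.  143.]
 [ 597. -114.  141.]
 [ 597. -117.  141.]
 [
[... 579 characters left out ...]
 136.]
 [ 577. -109.  141.]
 [ 577. -112.  142.]
 [ 577. -114.  142.]
 [ 577. -117.  142.]
 [ 574. -109.  138.]
 [ 574. -112.  139.]
 [ 574. -115.  141.]
 [ 574. -118.  141.]
 [ 571. -109.  143.]
 [ 571. -112.  142.]
 [ 571. -115.  140.]
 [ 571. -117.  142.]
 [ 568. -107.  136.]
 [ 568. -109.  140.]
 [ 568. -112.  144.]
 [ 568. -115.  142.]
 [ 568. -118.  139.]
 [ 565. -106.  139.]
 [ 565. -109.  142.]
 [ 565. -112.  140.]
 [ 565. -115.  143.]
 [ 566. -118.  139.]
 [ 562. -103.  143.]
 [ 562. -106.  141.]
 [ 562. -109.  141.]
 [ 562. -112.  146.]
 [ 563. -115.  141.]
 [ 559. -106.  142.]
 [ 559. -109.  143.]
 [ 560. -112.  145.]
 [ 560. -115.  143.]
 [ 560. -118.  144.]
 [ 557. -118.  142.]]
```

The rows are not in the units I measure in: shifts go in shares of 200 mm and turns go in shares of pi rad. I convert before sending: -60 mm / 200 = -0.3, -45 mm / 200 = -0.225, -0.072 rad / 3.1416 = -0.0229.

```bash
python3 nudge.py '{"plan": [[0,0,-0.1,0,0,-0.0076],[0,0,-0.225,0,0,-0.0153],[0,0,-0.3,0,0,-0.0229]]}' 50 15
for i in 1 2; do :; done
python3 nudge.py '{"plan": [[-0.125,-0.125,0,0,0,0],[-0.275,-0.27,0,0,0,0],[-0.42,-0.405,0,0,0,0],[-0.56,-0.54,0,0,0,0],[-0.695,-0.675,0,0,0,0]]}'
python3 nudge.py '{"plan": [[-0.14,-0.135,0,0,0,0],[-0.28,-0.27,0,0,0,0],[-0.42,-0.405,0,0,0,0],[-0.56,-0.54,0,0,0,0],[-0.695,-0.675,0,0,0,0]]}'
python3 nudge.py '{"plan": [[-0.14,-0.135,0,0,0,0],[-0.28,-0.27,0,0,0,0],[-0.42,-0.405,0,0,0,0],[-0.56,-0.54,0,0,0,0],[-0.695,-0.675,0,0,0,0]]}'
python3 nudge.py '{"plan": [[-0.175,-0.17,0,0,0,0],[-0.35,-0.335,0,0,0,0],[-0.5,-0.485,0,0,0,0],[-0.625,-0.61,0,0,0,0],[-0.695,-0.675,0,0,0,0]]}'
python3 nudge.py '{"plan": [[0,0,0,0,0,0],[0,0,0,0,0,0]]}'
python3 - <<'E'
from h import *
s=manip.read_state();print(s['joints'],s['wrist_force'])
p,d=manip.camera('wrist');cv2.imwrite('pics/w1.png',p[:,:,::-1]);np.savez('w1.npz',p=p,d=d,pos=s['eef_pos'],rot=s['eef_rot']);print(manip.camera_info('wrist'))
E
```

```text
clock: 0.4
eef_pos: [153.0, 528.5, 266.9]
eef_rot: [3.141, 0.0, 2.933]
wrist_force: [-0.6, -1.1, -0.4]
finger_gap: 73.3
finger_force: 0.0
clock: 0.9
eef_pos: [261.3, 365.8, 265.2]
eef_rot: [-3.141, -0.0, 2.932]
wrist_force: [1.2, -0.1, 0.2]
finger_gap: 50.0
finger_force: 0.0
clock: 1.4
eef_pos: [369.2, 204.8, 265.4]
eef_rot: [-3.142, -0.0, 2.932]
wrist_force: [0.2, 1.1, -0.6]
finger_gap: 49.9
finger_force: 0.0
clock: 1.9
eef_pos: [477.0, 43.8, 265.2]
eef_rot: [-3.142, -0.0, 2.932]
wrist_force: [0.4, 1.0, 0.9]
finger_gap: 49.7
finger_force: 0.0
clock: 2.4
eef_pos: [585.0, -118.1, 264.4]
eef_rot: [-3.141, -0.001, 2.93]
wrist_force: [-0.6, 0.5, -0.3]
finger_gap: 50.0
finger_force: 0.0
clock: 2.6
eef_pos: [584.0, -115.4, 264.9]
eef_rot: [3.141, -0.001, 2.932]
wrist_force: [-0.4, -0.8, -1.3]
finger_gap: 50.2
finger_force: 0.0
[-2.56615295e-01  3.67753506e-01  1.29420694e+00  1.55545504e-04
  1.48069288e+00 -1.61734193e+00] [-0.38307029 -0.83113937 -1.34630977]
{'K': array([[326.4906617 ,   0.        , 318.60874397],
       [  0.        , 326.4906617 , 197.00210557],
       [  0.        ,   0.        ,   1.        ]]), 'dist': array([-0.01392983,  0.        ,  0.        ,  0.        ,  0.        ]), 'mount': array([[-6.66960395e-04, -9.72153858e-01, -2.34342552e-01,
         6.71727891e+01],
       [ 9.99999765e-01, -6.85066778e-04, -4.13893096e-06,
        -9.43269275e-01],
       [-1.56516619e-04, -2.34342500e-01,  9.72154087e-01,
        -1.79008519e+02],
       [ 0.00000000e+00,  0.00000000e+00,  0.00000000e+00,
         1.00000000e+00]])}
```

View pics/w1.png

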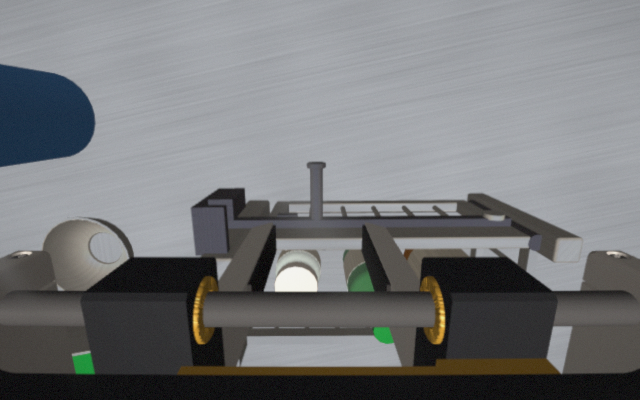

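The wrist view shows the pin centred at column 316, its button at row 164 and its foot at row 219. The roof is at (220,215).

Run:
```python
from h import *
from scipy.spatial.transform import Rotation as Ro
w=np.load('w1.npz');i=manip.camera_info('wrist')
R=Ro.from_euler('xyz',w['rot']).as_matrix();M=np.eye(4);M[:3,:3]=R;M[:3,3]=w['pos'];T=M@i['mount']
def r(uv,z):
    q=cv2.undistortPoints(np.array(uv,float).reshape(-1,1,2),i['K'],i['dist']).reshape(-1,2);d=np.c_[q,np.ones(len(q))]@T[:3,:3].T;c=T[:3,3]
    return c+d*((z-c[2])/d[:,2])[:,None]
G=np.array([[.978,.2083],[-.2083,.978]])  # cols x_g,y_g
for n,uv,z in(('button tip',[(316,162)],144),('pin foot',[(316,219)],141),('bar top edge',[(250,222.),(480,219.)],141),('gate back top',[(230,249),(530,249)],160),('roof',[(197,204),(240,208),(245,190),(210,190)],189)):
    X=r(uv,z);print(n,X.round(1).tolist(),((X[:,:2]-w['pos'][:2])@G).round(1).tolist())
# pin edges columns
row=w['p'][185:215:10,295:340].mean(2).astype(int);print(row)
d=w['d'];vs,us=[q.ravel() for q in np.mgrid[170:216:5,313:320:2]]
q=cv2.undistortPoints(np.c_[us,vs].astype(float).reshape(-1,1,2),i['K'],i['dist']).reshape(-1,2);P=(np.c_[q,np.ones(len(q))]*d[vs,us][:,None])@T[:3,:3].T+T[:3,3]
print('pin top z',np.median(P[:,2]),np.median((P[:,:2]-w['pos'][:2])@G[:,1]))
```

```text
button tip [[555.7, -112.7, 144.0]] [[-28.2, -3.3]]
pin foot [[610.3, -124.5, 141.0]] [[27.7, -3.5]]
bar top edge [[599.9, -188.0, 141.0], [643.8, 31.6, 141.0]] [[30.7, -67.7], [27.9, 156.2]]
gate back top [[616.4, -207.6, 160.0], [675.3, 66.6, 160.0]] [[50.9, -83.5], [51.4, 197.0]]
roof [[563.2, -212.5, 189.0], [573.8, -179.3, 189.0], [560.2, -171.4, 189.0], [554.3, -198.8, 189.0]] [[-0.1, -99.3], [3.3, -64.6], [-11.6, -59.8], [-11.6, -87.8]]
[[169 168 167 166 168 168 168 167 166 166 167 165 166 166 159 114  97  97
  101  99 100 100  95  98  97  85  80 102 158 168 170 170 168 172 172 173
  175 170 170 172 172 169 169 170 170]
 [162 162 163 161 163 162 163 163 163 163 163 165 164 163 160 119 100  99
  101 101 100  99 100  98  94  87  85 104 162 171 173 170 171 172 173 172
  174 172 172 172 173 171 172 175 172]
 [155 156 157 156 157 159 158 155 157 158 159 157 161 161 155 120  97  97
   98 101 101 103 101  98  96  90  87 102 153 163 163 163 165 163 163 164
  164 166 166 166 166 165 165 166 165]]
pin top z 140.36261126202237 -3.384612334281946
```

Scaled: 148 mm / 200 = 0.74, -3.3 mm / 200 = -0.0165.

```bash
python3 nudge.py '{"plan": [[0,-0.0165,0.1,0,0,0],[0,-0.0165,0.3,0,0,0],[0,-0.0165,0.5,0,0,0],[0,-0.0165,0.66,0,0,0],[0,-0.0165,0.74,0,0,0]]}'
python3 nudge.py '{"plan": [[0,0,0,0,0,0],[0,0,0,0,0,0]]}'
python3 nudge.py '{"plan": [[0,0,0,0,0,0],[0,0,0,0,0,0],[0,0,0,0,0,0],[0,0,0,0,0,0],[0,0,0,0,0,0]]}' 8 6
python3 nudge.py '{"plan": [[0,0,0,0,0,0],[0,0,0,0,0,0]]}'
```

```text
clock: 3.15
eef_pos: [582.2, -117.4, 114.9]
eef_rot: [3.141, -0.003, 2.933]
wrist_force: [0.2, -0.2, 0.3]
finger_gap: 50.5
finger_force: 0.0
clock: 3.35
eef_pos: [583.8, -118.3, 118.6]
eef_rot: [-3.142, 0.001, 2.933]
wrist_force: [0.6, 0.2, -0.2]
finger_gap: 49.8
finger_force: 0.0
clock: 3.85
eef_pos: [583.6, -118.9, 117.6]
eef_rot: [3.141, 0.0, 2.932]
wrist_force: [2.0, 6.1, 0.1]
finger_gap: 13.1
finger_force: 3.7
clock: 4.05
eef_pos: [583.8, -118.1, 117.6]
eef_rot: [3.14, 0.0, 2.932]
wrist_force: [2.0, 5.6, 1.1]
finger_gap: 11.5
finger_force: 6.0
```

```bash
python3 nudge.py '{"plan": [[0,0.0025,0,0,0,0],[0,0.0025,0,0,0,0],[0,0.0025,0,0,0,0]]}'
python3 nudge.py '{"plan": [[0,0.0025,0,0,0,0],[0,0.0025,0,0,0,0],[0,0.0025,0,0,0,0]]}'
```

```text
clock: 4.35
eef_pos: [583.8, -118.0, 117.6]
eef_rot: [3.141, 0.0, 2.932]
wrist_force: [0.3, 6.1, 2.6]
finger_gap: 11.9
finger_force: 6.0
clock: 4.65
eef_pos: [583.8, -118.0, 117.6]
eef_rot: [-3.141, 0.0, 2.932]
wrist_force: [-0.3, 2.1, 2.8]
finger_gap: 11.5
finger_force: 6.0
```

Scaled: -6 mm / 200 = -0.03, -4 mm / 200 = -0.02.

```bash
python3 nudge.py '{"plan": [[0,0.001,-0.01,0,0,0],[0,0.001,-0.02,0,0,0],[0,0.0015,-0.03,0,0,0],[0,0.0015,-0.03,0,0,0],[0,0.0015,-0.03,0,0,0]]}' 8 8
python3 nudge.py '{"plan": [[0,0.0005,-0.005,0,0,0],[0,0.0005,-0.01,0,0,0],[0,0.0005,-0.01,0,0,0],[0,0.0005,-0.01,0,0,0]]}'
```

```text
clock: 5.15
eef_pos: [583.8, -117.8, 123.4]
eef_rot: [-3.141, -0.0, 2.932]
wrist_force: [-0.6, -0.7, -2.0]
finger_gap: 11.9
finger_force: 8.0
clock: 5.55
eef_pos: [583.8, -117.7, 125.5]
eef_rot: [-3.141, -0.0, 2.932]
wrist_force: [-2.0, -3.5, -0.6]
finger_gap: 11.9
finger_force: 8.0
```

Run:
```python
from h import *
s=manip.read_state();print(s['eef_pos'],s['wrist_force'],s['moment'])
```

```text
[ 583.80891657 -117.7049537   125.46231666] [-2.01306925 -3.49187559 -0.57892044] [-5.99214037e-01  3.21602494e-01  3.26212568e-04]
```

Scaled: -2 mm / 200 = -0.01, -1 mm / 200 = -0.005.

```bash
python3 nudge.py '{"plan": [[0,-0.0015,-0.005,0,0,0],[0,-0.0015,-0.01,0,0,0],[0,-0.0015,-0.01,0,0,0],[0,-0.0015,-0.01,0,0,0]]}' 8 6
python3 nudge.py '{"plan": [[0,0.0005,-0.005,0,0,0],[0,0.0005,-0.01,0,0,0],[0,0.0005,-0.01,0,0,0],[0,0.0005,-0.01,0,0,0]]}'
```

```text
clock: 5.95
eef_pos: [583.9, -117.7, 127.5]
eef_rot: [3.141, 0.0, 2.932]
wrist_force: [-1.0, -1.3, -1.6]
finger_gap: 11.7
finger_force: 6.0
clock: 6.35
eef_pos: [583.9, -117.6, 129.5]
eef_rot: [3.141, 0.0, 2.932]
wrist_force: [0.1, 1.1, -1.0]
finger_gap: 12.0
finger_force: 6.0
```

Scaled: -2 mm / 200 = -0.01, -1 mm / 200 = -0.005.

```bash
python3 nudge.py '{"plan": [[0,0.0005,-0.005,0,0,0],[0,0.0005,-0.01,0,0,0],[0,0.0005,-0.01,0,0,0],[0,0.0005,-0.01,0,0,0]]}'
python3 nudge.py '{"plan": [[0,0.001,-0.005,0,0,0],[0,0.001,-0.01,0,0,0],[0,0.001,-0.01,0,0,0],[0,0.001,-0.01,0,0,0]]}'
```

```text
clock: 6.75
eef_pos: [583.9, -117.5, 131.5]
eef_rot: [3.141, 0.0, 2.932]
wrist_force: [0.3, 2.1, -0.7]
finger_gap: 11.7
finger_force: 6.0
clock: 7.15
eef_pos: [584.0, -117.3, 133.5]
eef_rot: [3.141, 0.0, 2.932]
wrist_force: [1.4, 2.8, -2.1]
finger_gap: 11.6
finger_force: 6.0
```

Scaled: -1.5 mm / 200 = -0.0075, -1 mm / 200 = -0.005.

```bash
python3 nudge.py '{"plan": [[0,0.0015,-0.005,0,0,0],[0,0.0015,-0.0075,0,0,0],[0,0.0015,-0.0075,0,0,0],[0,0.0015,-0.0075,0,0,0]]}'
python3 nudge.py '{"plan": [[0,0.0015,-0.005,0,0,0],[0,0.0015,-0.0075,0,0,0],[0,0.0015,-0.0075,0,0,0],[0,0.0015,-0.0075,0,0,0]]}'
```

```text
clock: 7.55
eef_pos: [584.0, -117.2, 134.9]
eef_rot: [-3.142, -0.0, 2.932]
wrist_force: [-0.1, 0.7, -1.1]
finger_gap: 11.6
finger_force: 6.0
clock: 7.95
eef_pos: [584.0, -117.0, 136.5]
eef_rot: [-3.141, -0.0, 2.932]
wrist_force: [-1.1, -1.1, -1.3]
finger_gap: 11.7
finger_force: 6.0
```

Scaled: -1.5 mm / 200 = -0.0075, -1 mm / 200 = -0.005.

```bash
python3 nudge.py '{"plan": [[0,0.0015,-0.005,0,0,0],[0,0.0015,-0.0075,0,0,0],[0,0.0015,-0.0075,0,0,0],[0,0.0015,-0.0075,0,0,0]]}'
python3 nudge.py '{"plan": [[0,0.001,-0.005,0,0,0],[0,0.001,-0.0075,0,0,0],[0,0.001,-0.0075,0,0,0],[0,0.001,-0.0075,0,0,0]]}'
```

```text
clock: 8.35
eef_pos: [584.0, -116.8, 138.0]
eef_rot: [-3.141, -0.0, 2.932]
wrist_force: [-1.8, -4.5, -0.0]
finger_gap: 11.4
finger_force: 6.0
clock: 8.75
eef_pos: [584.1, -116.6, 139.5]
eef_rot: [-3.141, -0.0, 2.932]
wrist_force: [-3.5, -4.1, -1.1]
finger_gap: 11.7
finger_force: 6.0
```

Scaled: -1 mm / 200 = -0.005, -0.5 mm / 200 = -0.0025.

```bash
python3 nudge.py '{"plan": [[0,-0.0015,-0.0025,0,0,0],[0,-0.0015,-0.005,0,0,0],[0,-0.0015,-0.005,0,0,0],[0,-0.0015,-0.005,0,0,0]]}'
python3 nudge.py '{"plan": [[0,0,-0.0025,0,0,0],[0,0,-0.005,0,0,0],[0,0,-0.005,0,0,0],[0,0,-0.005,0,0,0]]}'
```

```text
clock: 9.15
eef_pos: [584.1, -116.5, 140.5]
eef_rot: [3.141, -0.0, 2.932]
wrist_force: [-1.0, -1.6, -0.4]
finger_gap: 11.7
finger_force: 6.0
clock: 9.55
eef_pos: [584.1, -116.5, 141.5]
eef_rot: [3.141, 0.0, 2.932]
wrist_force: [0.2, 0.6, -1.2]
finger_gap: 11.6
finger_force: 6.0
```

Scaled: -1 mm / 200 = -0.005, -0.5 mm / 200 = -0.0025.

```bash
python3 nudge.py '{"plan": [[0,0.0005,-0.0025,0,0,0],[0,0.0005,-0.005,0,0,0],[0,0.0005,-0.005,0,0,0],[0,0.0005,-0.005,0,0,0]]}'
python3 nudge.py '{"plan": [[0,0.0005,-0.0025,0,0,0],[0,0.0005,-0.005,0,0,0],[0,0.0005,-0.005,0,0,0],[0,0.0005,-0.005,0,0,0]]}'
```

```text
clock: 9.95
eef_pos: [584.2, -116.4, 142.5]
eef_rot: [3.141, 0.0, 2.932]
wrist_force: [0.4, 2.5, -1.4]
finger_gap: 11.9
finger_force: 6.0
clock: 10.35
eef_pos: [584.2, -116.3, 143.5]
eef_rot: [3.141, 0.0, 2.932]
wrist_force: [1.1, 3.7, -2.1]
finger_gap: 11.5
finger_force: 6.0
```

Scaled: -1 mm / 200 = -0.005, -0.5 mm / 200 = -0.0025.

```bash
python3 nudge.py '{"plan": [[0,0.0005,-0.0025,0,0,0],[0,0.0005,-0.005,0,0,0],[0,0.0005,-0.005,0,0,0],[0,0.0005,-0.005,0,0,0]]}'
```

```text
clock: 10.75
eef_pos: [584.2, -116.1, 144.5]
eef_rot: [3.141, 0.0, 2.932]
wrist_force: [1.2, 4.1, -2.9]
finger_gap: 11.7
finger_force: 6.0
```

Scaled: -0.5 mm / 200 = -0.0025, 0.4 mm / 200 = 0.002.

```bash
python3 nudge.py '{"plan": [[0,0.002,-0.0025,0,0,0],[0,0.002,-0.0025,0,0,0],[0,0.002,-0.0025,0,0,0],[0,0.002,-0.0025,0,0,0]]}'
python3 nudge.py '{"plan": [[0,0,0,0,0,0]]}'
```

```text
clock: 11.15
eef_pos: [584.1, -116.0, 144.7]
eef_rot: [-3.141, -0.0, 2.932]
wrist_force: [3.2, 2.1, -6.5]
finger_gap: 11.6
finger_force: 6.0
clock: 11.25
eef_pos: [584.1, -116.0, 144.7]
eef_rot: [-3.141, -0.0, 2.932]
wrist_force: [3.2, 1.6, -7.5]
finger_gap: 11.7
finger_force: 6.0
```

Scaled: -0.5 mm / 200 = -0.0025, 0.1 mm / 200 = 0.0005.

```bash
python3 nudge.py '{"plan": [[0,0.0005,-0.0025,0,0,0],[0,0.0005,-0.0025,0,0,0],[0,0.0005,-0.0025,0,0,0],[0,0.0005,-0.0025,0,0,0]]}'
python3 nudge.py '{"plan": [[0,0,0,0,0,0]]}'
```

```text
clock: 11.65
eef_pos: [584.1, -116.0, 145.3]
eef_rot: [-3.141, -0.001, 2.932]
wrist_force: [0.3, 0.6, -8.5]
finger_gap: 11.9
finger_force: 6.0
clock: 11.75
eef_pos: [584.1, -116.0, 145.3]
eef_rot: [-3.141, -0.0, 2.932]
wrist_force: [-0.8, -0.9, -8.5]
finger_gap: 11.7
finger_force: 6.0
```

Scaled: 2.5 mm / 200 = 0.0125, 2 mm / 200 = 0.01.

```bash
python3 nudge.py '{"plan": [[0,0,0,0,0,0],[0,0,0.005,0,0,0],[0,0,0.01,0,0,0],[0,0,0.0125,0,0,0],[0,0,0.0125,0,0,0]]}' 8 8
python3 nudge.py '{"plan": [[0,0,0,0,0,0],[0,0,0,0,0,0]]}'
python3 nudge.py '{"plan": [[0.015,0.0035,0,0,0,0.0048],[0.0304,0.0072,0,0,0,0.0095],[0.0304,0.0072,0,0,0,0.0095],[0.0304,0.0072,0,0,0,0.0095]]}'
```

```text
clock: 12.25
eef_pos: [584.2, -116.2, 143.5]
eef_rot: [-3.141, 0.0, 2.932]
wrist_force: [-5.4, -2.3, -1.9]
finger_gap: 11.4
finger_force: 8.0
clock: 12.45
eef_pos: [584.2, -116.2, 143.5]
eef_rot: [-3.141, 0.0, 2.932]
wrist_force: [-5.5, -2.1, -1.0]
finger_gap: 11.8
finger_force: 8.0
clock: 12.85
eef_pos: [578.5, -113.5, 143.4]
eef_rot: [-3.141, 0.001, 2.901]
wrist_force: [-3.6, -4.4, 0.2]
finger_gap: 11.8
finger_force: 8.0
```

Scaled: 12.09 mm / 200 = 0.0605, 9 mm / 200 = 0.045, 0.06 rad / 3.1416 = 0.0191.

```bash
python3 nudge.py '{"plan": [[0.015,0.001,0,0,0,0.0048],[0.0304,0.004,0,0,0,0.0095],[0.045,0.008,0,0,0,0.0143],[0.0605,0.0125,0,0,0,0.0191],[0.0605,0.0125,0,0,0,0.0191]]}'
python3 nudge.py '{"plan": [[0,0,0,0,0,0]]}'
```

```text
clock: 13.35
eef_pos: [567.1, -107.6, 143.0]
eef_rot: [-3.142, -0.0, 2.841]
wrist_force: [-1.9, -1.5, -0.9]
finger_gap: 11.6
finger_force: 8.0
clock: 13.45
eef_pos: [567.4, -107.8, 143.0]
eef_rot: [-3.142, -0.0, 2.842]
wrist_force: [-1.5, -2.9, -1.2]
finger_gap: 11.5
finger_force: 8.0
```

Scaled: 12.09 mm / 200 = 0.0605, 9 mm / 200 = 0.045, 0.06 rad / 3.1416 = 0.0191.

```bash
python3 nudge.py '{"plan": [[0.015,0.0025,-0.0015,0,0,0.0048],[0.0304,0.006,-0.0015,0,0,0.0095],[0.045,0.01,-0.0015,0,0,0.0143],[0.0605,0.014,-0.0015,0,0,0.0191],[0.0605,0.014,-0.0015,0,0,0.0191]]}'
python3 nudge.py '{"plan": [[0.0304,0.0072,0,0,0,0.0095],[0.0605,0.0153,0,0,0,0.0191],[0.0903,0.024,0,0,0,0.0286],[0.1199,0.034,0,0,0,0.0382],[0.1199,0.034,0,0,0,0.0382]]}'
python3 - <<'E'
from h import *
p,d=manip.camera('top');c=cv2.resize(p[100:240,265:420],None,fx=4.5,fy=4.5,interpolation=cv2.INTER_CUBIC);cv2.imwrite('pics/t2.png',c[:,:,::-1])
E
```

```text
clock: 13.95
eef_pos: [556.4, -101.2, 143.3]
eef_rot: [3.141, -0.0, 2.781]
wrist_force: [-0.0, 1.4, -1.4]
finger_gap: 11.5
finger_force: 8.0
clock: 14.45
eef_pos: [536.4, -86.4, 143.3]
eef_rot: [3.141, -0.0, 2.662]
wrist_force: [-0.5, 0.6, -1.3]
finger_gap: 11.7
finger_force: 8.0
```

View pics/t2.png

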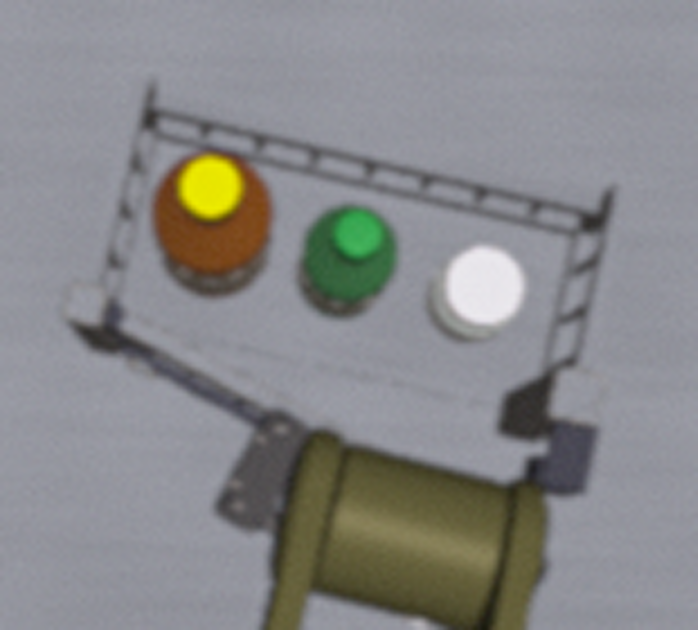

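The gate has left the keeper: the bar line now tilts clear of the tooth, which is at about (570,455). I'll carry on with the swing.

Scaled: 39.43 mm / 200 = 0.1972, 31.77 mm / 200 = 0.1589, 0.16 rad / 3.1416 = 0.0509.

```bash
python3 nudge.py '{"plan": [[0.0404,0.0098,0,0,0,0.0127],[0.0804,0.0213,0,0,0,0.0255],[0.1199,0.0343,0,0,0,0.0382],[0.1589,0.0488,0,0,0,0.0509],[0.1972,0.065,0,0,0,0.0637]]}'
python3 nudge.py '{"plan": [[0.0404,0.0098,0,0,0,0.0127],[0.0804,0.0213,0,0,0,0.0255],[0.1199,0.0343,0,0,0,0.0382],[0.1589,0.0488,0,0,0,0.0509],[0.1972,0.065,0,0,0,0.0637]]}'
```

```text
clock: 15.0
eef_pos: [507.7, -57.3, 143.3]
eef_rot: [-3.141, 0.0, 2.461]
wrist_force: [-1.0, -1.5, -1.3]
finger_gap: 11.6
finger_force: 8.0
clock: 15.5
eef_pos: [484.8, -22.4, 143.2]
eef_rot: [-3.14, -0.0, 2.261]
wrist_force: [-3.2, -2.8, -1.0]
finger_gap: 11.7
finger_force: 8.0
```

Scaled: 39.43 mm / 200 = 0.1972, 31.77 mm / 200 = 0.1589, 0.2 rad / 3.1416 = 0.0637.

```bash
python3 nudge.py '{"plan": [[0.0404,0.0075,0,0,0,0.0127],[0.0804,0.018,0,0,0,0.0255],[0.1199,0.031,0,0,0,0.0382],[0.1589,0.0455,0,0,0,0.0509],[0.1972,0.0615,0,0,0,0.0637]]}'
python3 nudge.py '{"plan": [[0.0404,0.0095,0,0,0,0.0127],[0.0804,0.0205,0,0,0,0.0255],[0.1199,0.033,0,0,0,0.0382],[0.1589,0.0475,0,0,0,0.0509],[0.1972,0.0635,0,0,0,0.0637]]}'
```

```text
clock: 16.0
eef_pos: [469.5, 16.0, 143.2]
eef_rot: [-3.141, 0.0, 2.061]
wrist_force: [-0.5, -1.9, -0.9]
finger_gap: 11.5
finger_force: 8.0
clock: 16.5
eef_pos: [462.0, 56.8, 143.2]
eef_rot: [-3.141, 0.0, 1.861]
wrist_force: [-2.2, -0.2, -0.9]
finger_gap: 11.6
finger_force: 8.0
```

Scaled: 39.43 mm / 200 = 0.1972, 31.77 mm / 200 = 0.1589, 0.2 rad / 3.1416 = 0.0637.

```bash
python3 nudge.py '{"plan": [[0.0404,0.009,0,0,0,0.0127],[0.0804,0.02,0,0,0,0.0255],[0.1199,0.0325,0,0,0,0.0382],[0.1589,0.047,0,0,0,0.0509],[0.1972,0.063,0,0,0,0.0637]]}'
python3 nudge.py '{"plan": [[0.0404,0.009,0,0,0,0.0127],[0.0804,0.02,0,0,0,0.0255],[0.1199,0.0325,0,0,0,0.0382],[0.1589,0.047,0,0,0,0.0509],[0.1972,0.063,0,0,0,0.0637]]}'
python3 nudge.py '{"plan": [[0.0404,0.0098,0,0,0,0.0127],[0.0804,0.0213,0,0,0,0.0255],[0.1,0.0275,0,0,0,0.0318],[0.1,0.0275,0,0,0,0.0318],[0.1,0.0275,0,0,0,0.0318]]}'
```

```text
clock: 17.0
eef_pos: [462.8, 98.3, 143.2]
eef_rot: [-3.141, 0.0, 1.661]
wrist_force: [-1.8, -0.9, -0.7]
finger_gap: 11.4
finger_force: 8.0
clock: 17.5
eef_pos: [471.8, 138.8, 143.1]
eef_rot: [-3.14, 0.0, 1.461]
wrist_force: [-2.8, 0.5, -0.7]
finger_gap: 11.7
finger_force: 8.0
clock: 18.0
eef_pos: [479.3, 158.1, 143.1]
eef_rot: [-3.14, -0.0, 1.363]
wrist_force: [-5.0, 2.3, -0.2]
finger_gap: 11.6
finger_force: 8.0
```

Scaled: 24 mm / 200 = 0.12, 22 mm / 200 = 0.11.

```bash
python3 nudge.py '{"plan": [[0,-0.004,0.025,0,0,0],[0,-0.006,0.055,0,0,0],[0,-0.008,0.085,0,0,0],[0,-0.0095,0.11,0,0,0],[0,-0.01,0.12,0,0,0]]}' 8 6
python3 nudge.py '{"plan": [[0,0,0,0,0,0],[0,0,0.0025,0,0,0],[0,0,0.0025,0,0,0]]}'
```

```text
clock: 18.5
eef_pos: [477.5, 158.1, 118.8]
eef_rot: [-3.141, 0.0, 1.362]
wrist_force: [-2.1, 0.2, -0.1]
finger_gap: 11.9
finger_force: 6.0
clock: 18.8
eef_pos: [477.6, 158.2, 118.8]
eef_rot: [-3.142, 0.0, 1.362]
wrist_force: [-3.8, 1.1, -1.4]
finger_gap: 11.7
finger_force: 6.0
```

Scaled: 0.6 mm / 200 = 0.003, -0.4 mm / 200 = -0.002.

```bash
python3 nudge.py '{"plan": [[0,-0.002,0.0015,0,0,0],[0,-0.002,0.003,0,0,0],[0,-0.002,0.003,0,0,0]]}'
python3 nudge.py '{"plan": [[0,0,0.0025,0,0,0],[0,0,0.0025,0,0,0],[0,0,0.0025,0,0,0]]}'
```

```text
clock: 19.1
eef_pos: [477.5, 158.3, 118.3]
eef_rot: [3.141, -0.0, 1.362]
wrist_force: [0.3, -0.4, -0.7]
finger_gap: 11.7
finger_force: 6.0
clock: 19.4
eef_pos: [477.5, 158.4, 118.0]
eef_rot: [3.141, -0.0, 1.362]
wrist_force: [0.2, -0.2, 2.3]
finger_gap: 11.4
finger_force: 6.0
```

The bar is on its rest (upward force felt). Releasing and retreating.

Scaled: 150 mm / 200 = 0.75, -145 mm / 200 = -0.725.

```bash
python3 nudge.py '{"plan": [[0,0,0,0,0,0],[0,0,0,0,0,0],[0,0,0,0,0,0],[0,0,0,0,0,0],[0,0,0,0,0,0]]}' 40
python3 nudge.py '{"plan": [[0,0,-0.05,0,0,0],[0,0,-0.175,0,0,0],[0,0,-0.375,0,0,0],[0,0,-0.575,0,0,0],[0,0,-0.725,0,0,0]]}'
python3 nudge.py '{"plan": [[0.15,0,-0.1,0,0,0],[0.375,0,-0.2,0,0,0],[0.575,0,-0.25,0,0,0],[0.725,0,-0.25,0,0,0],[0.75,0,-0.25,0,0,0]]}'
python3 nudge.py '{"plan": [[0,0,0,0,0,0],[0,0,0,0,0,0],[0,0,0,0,0,0]]}'
python3 - <<'E'
from h import *
for n,(a,b,c,d),f in(('top',(100,290,250,420),3.1),('scene',(120,300,230,400),3.3)):
    p,_=manip.camera(n);cv2.imwrite(f'pics/{n}3.png',cv2.resize(p[a:b,c:d],None,fx=f,fy=f,interpolation=cv2.INTER_CUBIC)[:,:,::-1])
E
```

```text
clock: 19.9
eef_pos: [477.1, 158.3, 117.6]
eef_rot: [-3.141, 0.0, 1.362]
wrist_force: [-0.6, 0.1, -0.6]
finger_gap: 40.0
finger_force: 0.0
clock: 20.4
eef_pos: [477.2, 158.4, 266.0]
eef_rot: [3.139, -0.001, 1.362]
wrist_force: [0.3, -0.3, 0.8]
finger_gap: 40.0
finger_force: 0.0
clock: 20.9
eef_pos: [508.1, 307.6, 312.8]
eef_rot: [-3.141, -0.0, 1.364]
wrist_force: [-0.5, -0.1, -0.4]
finger_gap: 40.0
finger_force: 0.0
clock: 21.2
eef_pos: [508.3, 304.1, 313.1]
eef_rot: [3.141, -0.0, 1.361]
wrist_force: [0.1, -0.3, -0.2]
finger_gap: 40.0
finger_force: 0.0
```

View pics/top3.png

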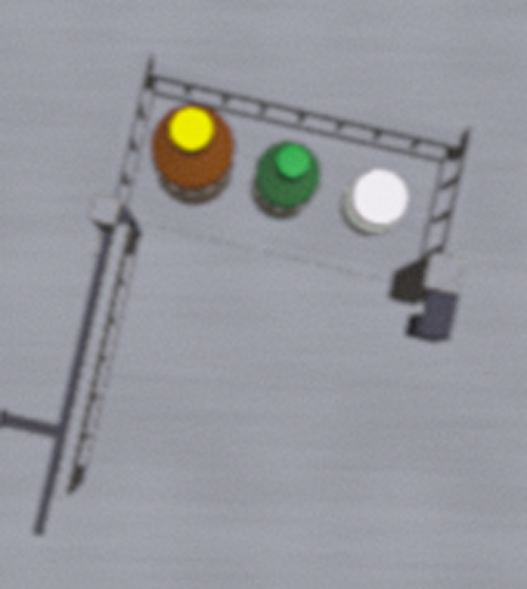

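View pics/scene3.png

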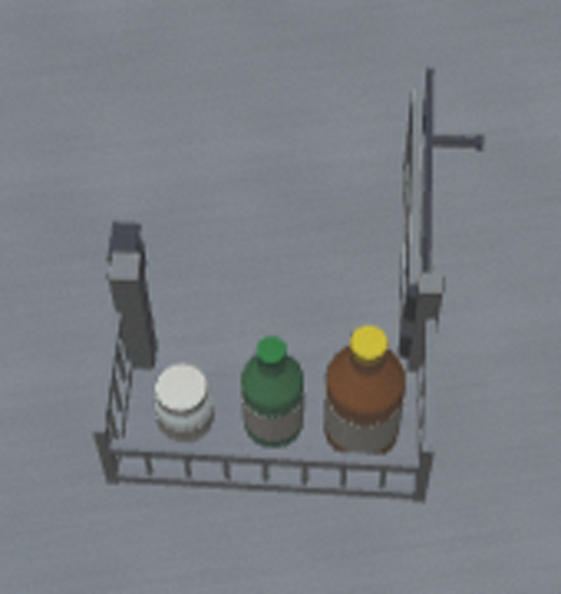

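Both views show the gate square to the pen, running from the hinge at about (120,220) to its free edge at about (75,490) in the top crop. The bar is down, the pin at (30,425) is free and the bottles haven't moved.

```bash
python3 -c "
from cell import manip
print(manip.sign_off())"
```

```text
the job is handed in; nothing more can be done
None
```

The gate stands open at about a right angle (1.57 rad by the gripper's turn), the latch bar is down on its rest, the gripper has let go and is clear, the bottles in the pen look unmoved, and the job was handed in at about 21 s; the bar touched the keeper's roof once while I felt for it, at roughly 5 N against the 12 N limit.

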